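# Load the fixture and run the weld cycle on the key console

## Robot

A 7-joint arm with a two-finger parallel gripper is mounted at the origin on the work surface. World frame = base frame: x ahead of the robot, y to its left, z up, the work surface at z = 0. Lengths are in m, angles in degrees, forces in N, time in s.
With the tool pointing down it reaches from about 0.425 to 0.875 m from the base axis. Payload 4.7 kg.
Tool frame: the origin (TCP) lies between the finger pads; the fingertips stand env.tip_reach ahead of it and the grasp point (between the pads) lies 2 mm behind it (env.tip_reach is the distance from the TCP to the fingertips, in m); z points along the fingers, y is the line along which they close (so a half turn about z gives the same grasp; the last joint's range is limited). The gripper opens to 87 mm and grips with 3 to 60 N. Pads are 19 mm wide; open, the fingers measure 117 mm over their backs; the gripper's body (75 mm by 190 mm) begins 51 mm behind the grasp point.
Start: joints at [71.167, 18.392, -4.016, 83.108, 1.295, 78.541, -3.26], TCP at [0.218, -0.612, 0.24] pointing down, gripper open.
Joint ranges: [-163.93, 163.93], [-17.29, 119.83], [-79.2, 71.16], [3.27, 140.29], [-89.18, 269.18], [5.43, 117.66], [-154.24, 154.24]. Speed limits (degrees/s): [147.25, 147.25, 180, 180, 180, 180, 180].

## Interface

Orientations are given as [roll, pitch, yaw] about the fixed x, y, z axes, in that order (R = Rz(yaw) Ry(pitch) Rx(roll)).
In Python, from cell import env, optics gives the robot as it stands (env), with the cameras (optics).
- The arm moves only by the shell command python3 steer.py [FORCE], which reads ROWS from standard input. ROWS is a JSON list of rows, 1 to 8 of them, each written [[dx, dy, dz], turn, opening]: dx, dy, dz in m, then a turn about the tool's z in degrees, then the finger opening in m; each row is the pose to reach, as a shift and turn from the pose commanded when the command began, along the tool's axes at that moment; what a row does not reach only later rows make up. A row lasts 1/12 s, in which the tool goes at most 0.0417 m and 7.16 degrees, less where a joint would pass 70% of its speed; a pose out of reach is approached as far as the arm can. The fingers move at their own pace and stop on an object; FORCE is the grip in N (left out, the last holds). Time passes only in rows, so rows that do not move let the fingers close. It prints the time, the measured TCP pose, the force, the opening and the grip force at its end. Input that does not fit is refused with a message, and nothing moves.
- env.get_obs(): the state, without advancing time (a new reading comes with each control period).
- optics.read_camera(name): name is "scene" or "top" or "wrist"; returns a dict with "color" (400x640x3 uint8, blue, green, red), "fx", "fy", "cx", "cy" (pixels), "world_from_camera" (4x4, takes a point from camera to world coordinates). Camera axes: x right, y down, z forward; pixel columns grow to the right and rows downward; lengths in m; the calibration is good to about 2 mm. The wrist camera is an equidistant fisheye: a pixel r from the principal point sees the ray r / f radians off the axis. A picture is of the moment at which its call begins. There is no depth.
- env.sign_off(): hands the job in; it is judged then, once.
The state is a dict: "time_s": time; "qpos": joint angles; "joint_velocities": joint speeds; "effort": joint torques, N m; "tool_pos": TCP position; "tool_rot": TCP orientation; "force": force on the tool from outside, world axes, zero at the start; "wrist_torque": the same for the moment, N m; "grip_width": finger opening in m; "grasp_force": force on a finger pad.
Only numpy, scipy, OpenCV 4.12 (cv2) and the standard library are available. Lean on these libraries where they do the work, as an engineer would, in place of code of your own. Each camera call takes 0.05 s, during which the arm holds its last target. There are 200 camera calls.

## Task

Slide the work fixture along its bed, without lifting it, until its nose sits square and snug against the copper-faced end stop over the orange patch, and let go of it. Then run the weld cycle on the console, one key at a time: press yellow fully down and let it up, press green fully down and keep it down for a good second before letting it up, then press blue fully down and let it up. Press gently (the keys are damaged by more than 40 N), and leave the red key and the things lying around alone.

Things in the scene. Friction and masses are not known exactly. Their poses are not given: they have to be found in the camera images.
- bed: green slide bed fixed to the bench, steel top: 150 mm (x) by 320 mm (y), 20 mm high. Origin: centre of its underside; y runs along the bed towards the end stop. The fixture slides on it with a friction of up to about 12 N, less than is felt when it meets the stop.
- end_stop: dark steel end stop with a copper face, fixed on the bed near its +y end, its place varying: 110 mm (x) by 30 (y) by 45 mm high. Origin: bottom centre of its copper face, on the bed's top; its y points away from the fixture, parallel to the bed's y. A flat orange patch on the bed before it marks the weld place.
- stop_face (a point): bottom centre of the end stop's copper face (the same point and axes as end_stop)
- fixture: loose aluminium work fixture, 0.6 to 1.2 kg, on the bed, slightly skewed, 50 to 110 mm short of the stop: block 80 (x) by 110 (y) by 30 mm high, with a black upright grip bar on its middle, 20 mm thick (x), 60 mm long (y), from 30 to 77 mm above the underside. Origin: centre of the underside; its +y end (brass pad on top) is the nose.
- fixture_nose (a point): bottom centre of the fixture's nose face, 55 mm along +y from its origin; it touches stop_face when the fixture is home
- fixture_grip (a point): middle of the fixture's grip bar, 60 mm above the fixture's underside; pinch here across the fixture's x
- console: green operator console fixed to the bench, 150 (x) by 330 mm (y); its panel slopes 0.38 rad, low edge towards the robot, 47 mm high in front, 103 mm at the back, 75 mm at the middle. Four palm keys in a row along its y, 76 mm apart, in an order that changes from run to run. Origin: centre of the underside.
- glue_bottle: white glue bottle, 44 mm across, 110 mm high; bystander. Origin: centre of the underside
- parts_tray: blue parts tray, 110 by 150 by 30 mm; bystander. Origin: centre of the underside
- driver: screwdriver with an orange handle, 170 mm long, lying on the bench; bystander
- yellow_collar: black collar of the yellow palm key (clamp): disc 72 mm across, 10 mm high. Origin: centre of its underside, on the panel; its z is the key's axis, out of the panel (up, leaning 0.38 rad to the robot). The yellow cap, 60 mm across, stands through it, its flat top 24 to 40 mm from this origin along z: set by hand, different for each key and run, not measured; feel for it.
- yellow_key (a joint): how far the yellow key is pressed in along its axis: 0 up, 0.014 (m) at the end of its stroke; it counts as fully down from 0.010. Spring return: it starts to move at about 1 N, reaches 0.010 at 4 N and its end at 5.2 N; beyond that it is rigid.
- green_collar: black collar of the green palm key (weld): disc 72 mm across, 10 mm high. Origin: centre of its underside, on the panel; its z is the key's axis, out of the panel (up, leaning 0.38 rad to the robot). The green cap, 60 mm across, stands through it, its flat top 24 to 40 mm from this origin along z: set by hand, different for each key and run, not measured; feel for it.
- green_key (a joint): how far the green key is pressed in along its axis: 0 up, 0.014 (m) at the end of its stroke; it counts as fully down from 0.010. Spring return: it starts to move at about 1 N, reaches 0.010 at 4 N and its end at 5.2 N; beyond that it is rigid.
- blue_collar: black collar of the blue palm key (release): disc 72 mm across, 10 mm high. Origin: centre of its underside, on the panel; its z is the key's axis, out of the panel (up, leaning 0.38 rad to the robot). The blue cap, 60 mm across, stands through it, its flat top 24 to 40 mm from this origin along z: set by hand, different for each key and run, not measured; feel for it.
- blue_key (a joint): how far the blue key is pressed in along its axis: 0 up, 0.014 (m) at the end of its stroke; it counts as fully down from 0.010. Spring return: it starts to move at about 1 N, reaches 0.010 at 4 N and its end at 5.2 N; beyond that it is rigid.
- red_collar: black collar of the red palm key (emergency stop, leave alone): disc 72 mm across, 10 mm high. Origin: centre of its underside, on the panel; its z is the key's axis, out of the panel (up, leaning 0.38 rad to the robot). The red cap, 60 mm across, stands through it, its flat top 24 to 40 mm from this origin along z: set by hand, different for each key and run, not measured; feel for it.
- red_key (a joint): how far the red key is pressed in along its axis: 0 up, 0.014 (m) at the end of its stroke; it counts as fully down from 0.010. Spring return: it starts to move at about 1 N, reaches 0.010 at 4 N and its end at 5.2 N; beyond that it is rigid.

How it is judged (in metres and radians):
On the way, in this order (a step that is already met when the one before it is completed fails the run):
1. the fixture is snug and square against the end stop, let go of (y of fixture_nose in the frame of stop_face above -0.003 m and x of fixture_nose in the frame of stop_face between -0.012 and 0.012 m and angle between the y axis of fixture and the y axis of end_stop, either way round below 0.07 rad and z of fixture in the frame of bed below 0.023 m and contact force between the fingers and fixture below 0.1 N and linear speed of fixture below 0.01 m/s and value of joint each of yellow_key, green_key, blue_key, red_key below 0.002 m), for 0.2 s.
2. yellow key fully down, the other keys up, fixture in place (value of joint yellow_key above 0.01 m and value of joint each of green_key, blue_key, red_key below 0.002 m and y of fixture_nose in the frame of stop_face above -0.003 m and x of fixture_nose in the frame of stop_face between -0.012 and 0.012 m and angle between the y axis of fixture and the y axis of end_stop, either way round below 0.07 rad and z of fixture in the frame of bed below 0.023 m), for 0.05 s.
3. all keys up again (value of joint each of yellow_key, green_key, blue_key, red_key below 0.002 m), for 0.05 s.
4. green key fully down for a good second (0.8 s at least), the other keys up (value of joint green_key above 0.01 m and value of joint each of yellow_key, blue_key, red_key below 0.002 m and y of fixture_nose in the frame of stop_face above -0.003 m and x of fixture_nose in the frame of stop_face between -0.012 and 0.012 m and angle between the y axis of fixture and the y axis of end_stop, either way round below 0.07 rad and z of fixture in the frame of bed below 0.023 m), for 0.8 s.
5. all keys up again (all of step 3), for 0.05 s.
6. blue key fully down, the other keys up (value of joint blue_key above 0.01 m and value of joint each of yellow_key, green_key, red_key below 0.002 m and y of fixture_nose in the frame of stop_face above -0.003 m and x of fixture_nose in the frame of stop_face between -0.012 and 0.012 m and angle between the y axis of fixture and the y axis of end_stop, either way round below 0.07 rad and z of fixture in the frame of bed below 0.023 m), for 0.05 s.
At the end, for the whole second after the job is handed in: fixture at rest on the bed with its nose within 3 mm of the end stop, within 12 mm of its middle and within 0.07 rad of square; all four keys up (pressed less than 2 mm) (all of step 5 and y of fixture_nose in the frame of stop_face above -0.003 m and x of fixture_nose in the frame of stop_face between -0.012 and 0.012 m and angle between the y axis of fixture and the y axis of end_stop, either way round below 0.07 rad and z of fixture in the frame of bed below 0.023 m and linear speed of fixture below 0.01 m/s); the robot touches nothing.
It fails at once if the red key is pressed (more than 3 mm) (value of joint red_key above 0.003 m).
It fails at once if a key is pressed with more than 40 N (contact force between anything else and yellow_collar above 40 N or contact force between anything else and green_collar above 40 N or contact force between anything else and blue_collar above 40 N or contact force between anything else and red_collar above 40 N).
It fails at once if two keys are down together (value of joint each of yellow_key, green_key above 0.003 m or value of joint each of yellow_key, blue_key above 0.003 m or value of joint each of green_key, blue_key above 0.003 m).
It fails at once if the fixture is lifted off the bed (more than 5 mm) or tipped (z of fixture in the frame of bed above 0.025 m or angle between fixture's own z axis and vertical above 0.15 rad).
It fails at once if a bystander is moved by more than 20 mm (distance of any of glue_bottle, parts_tray, driver from where it was at the start of the episode above 0.02 m).
It also fails if it takes over 72 s, if anything falls off the work surface, if the arm or the gripper's body presses on something with over 40 N, if the wrist force passes 120 N, or if a joint passes its speed limit or range.

## Working session

There is one attempt and no reset: what is moved stays moved. The work goes in short steps, Python scripts to look and compute and a shell command to move; the robot and the scene stay as the last step left them, time stands still between calls to the robot, and variables do not carry over. Pictures are saved under pics/ and viewed, at most 10 in all, crops included, and the job is handed in when it is done.

```bash
ls; mkdir -p pics
python3 - <<'E'
from cell import env, optics
import cv2
for n in("top","scene"):
    c=optics.read_camera(n); cv2.imwrite(f"pics/{n}0.png",c["color"]); print(n,c["fx"],c["fy"],c["cx"],c["cy"],c["world_from_camera"].round(4).tolist())
o=env.get_obs(); print(o["tool_pos"],o["tool_rot"],o["time_s"],env.tip_reach,o["force"])
E
```

```text
cell.py
pics
steer.py
top 428.13486811772475 428.13486811772475 314.88896788633957 200.38030808643143 [[0.0209, -0.9857, 0.167, 0.4679], [-0.9998, -0.0218, -0.0038, -0.01], [0.0074, -0.1669, -0.986, 1.1272], [0.0, 0.0, 0.0, 1.0]]
scene 511.8495129195056 511.8495129195056 319.7120770175431 197.98665202717908 [[-0.8065, 0.3185, -0.4981, 1.243], [0.5908, 0.4002, -0.7006, 0.8323], [-0.0238, -0.8593, -0.5109, 0.6982], [0.0, 0.0, 0.0, 1.0]]
[ 0.2182677  -0.61176691  0.2385531 ] [-1.79901347e+02  5.03155687e-03  1.96416070e+01] 0.1 0.017 [ 1.2365706   0.30862898 -0.00562853]
```

View pics/top0.png

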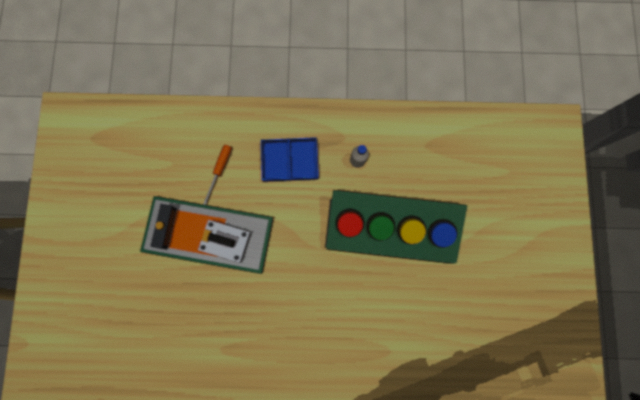

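View pics/scene0.png

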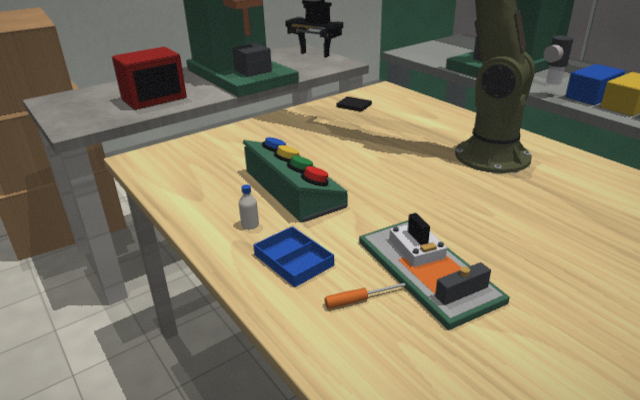

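The top view (image left = +y) shows the bed with its stop at about (165,226), the fixture at (225,240) and the console at (396,228). The keys from left to right are red (350,224), green (381,227), yellow (413,231) and blue (443,235). Next I'll take enlarged crops.

Run:
```python
import cv2
a=cv2.imread("pics/top0.png")
cv2.imwrite("pics/c1.png",cv2.resize(a[185:285,130:285],None,fx=5,fy=5,interpolation=cv2.INTER_CUBIC))
cv2.imwrite("pics/c2.png",cv2.resize(a[180:275,315:475],None,fx=5,fy=5,interpolation=cv2.INTER_CUBIC))
```

```text
(no output)
```

View pics/c1.png

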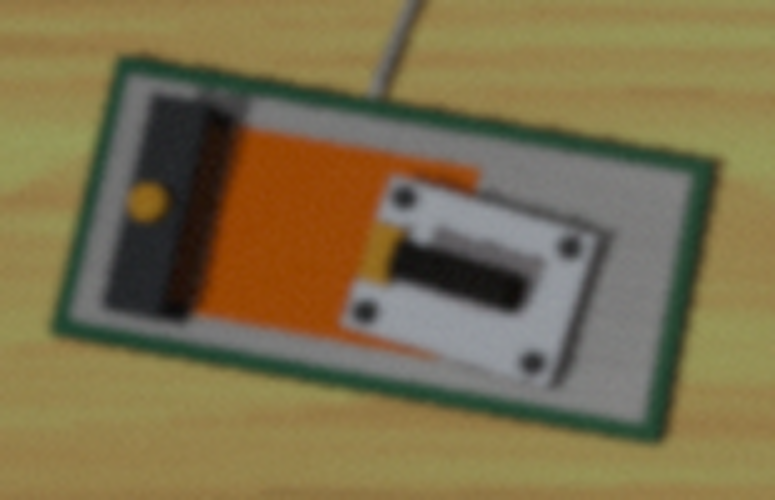

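View pics/c2.png

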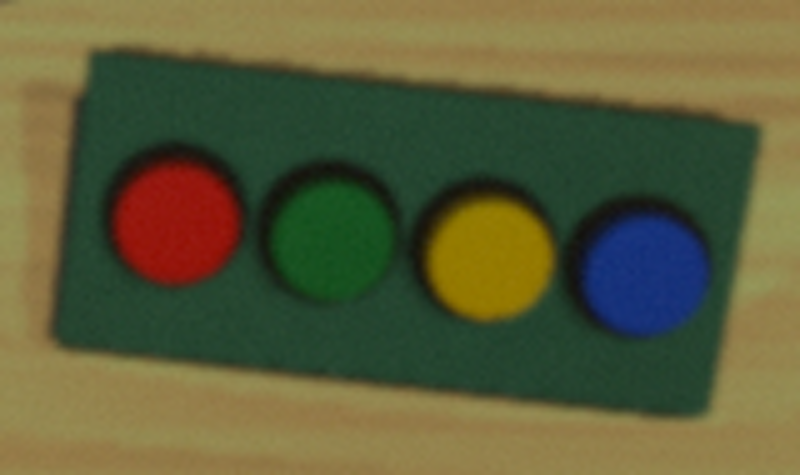

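```bash
cat > h.py <<'E'
import numpy as np
from cell import env, optics
from scipy.spatial.transform import Rotation as R
def ray(c,p,z):
    p=np.atleast_2d(p).astype(float); M=c["world_from_camera"]
    d=np.c_[(p[:,0]-c["cx"])/c["fx"],(p[:,1]-c["cy"])/c["fy"],np.ones(len(p))]@M[:3,:3].T
    z=np.broadcast_to(z,len(p)); return M[:3,3]+d*((z-M[2,3])/d[:,2])[:,None]
def pix(p,off): return (np.array(p)+.5)/5-.5+off
def fit(pts,loc):  # 2D rigid fit loc->pts, returns xy,yaw,residual mm
    P=pts[:,:2];L=np.array(loc,float);a=P-P.mean(0);b=L-L.mean(0)
    th=np.arctan2((b[:,0]*a[:,1]-b[:,1]*a[:,0]).sum(),(a*b).sum())
    Q=np.array([[np.cos(th),-np.sin(th)],[np.sin(th),np.cos(th)]]);t=P.mean(0)-Q@L.mean(0)
    return t,np.degrees(th),(1e3*(P-t-L@Q.T)).round(1)
E
python3 - <<'E'
from h import *
c=optics.read_camera("top")
o1=[130,185];o2=[315,180]
# order: (+x,+y),(+x,-y),(-x,-y),(-x,+y)
def rect(a,b): return [[a,b],[a,-b],[-a,-b],[-a,b]]
b=ray(c,pix([[122,58],[718,160],[660,438],[53,332]],o1),.02);print("bed",*fit(b,rect(.075,.16)))
f=ray(c,pix([[393,175],[602,232],[550,382],[343,325]],o1),.05);print("fix",*fit(f,rect(.04,.055)))
p=ray(c,pix([[404,198],[570,246],[532,362],[365,312]],o1),.052);t,th,r=fit(p,rect(.0315,.0435));print("pins",t,th,r,np.linalg.norm(p-np.roll(p,1,0),axis=1))
g=ray(c,pix([[398,262],[520,292]],o1),.097);print("bar",g)
s=ray(c,pix([[155,95],[210,98],[165,315],[107,303]],o1),.065);print("stop top",s)
s=ray(c,pix([[242,125],[192,318]],o1),.02);print("stop face",s)
k=ray(c,pix([[95,50],[760,125],[708,412],[55,345]],o2),[.103,.103,.047,.047]);t,th,r=fit(k,rect(.075,.165));print("con",t,th,r)
Rz=R.from_euler('z',th,degrees=True);n=Rz.apply([-np.sin(.38),0,np.cos(.38)]);print("n",n)
for nm,y,px in zip("RGYB",[.114,.038,-.038,-.114],[[176,222],[332,240],[488,258],[645,273]]):
    q=Rz.apply([0,y,0])+[*t,.075]
    best=min(((np.linalg.norm(ray(c,pix(px,o2),(q+n*h)[2])[0]-(q+n*h)),h) for h in np.arange(.02,.045,.001)))
    print(nm,q.round(4),best)
E
```

```text
bed [0.562066   0.26228073] -8.689341431330389 [[-3.2 -1.7]
 [-1.8  0.6]
 [ 3.1  2.2]
 [ 1.8 -1. ]]
fix [0.54404356 0.21168291] -14.570511345864741 [[-1.5 -0.4]
 [-0.4 -0.8]
 [ 1.7  1.5]
 [ 0.1 -0.3]]
pins [0.54325914 0.21336419] -15.15557075244439 [[-1.7  0.6]
 [-1.3 -0.1]
 [ 1.4 -0.5]
 [ 1.6  0. ]] [0.05970184 0.08758828 0.0603178  0.0875888 ]
bar [[0.54762867 0.23789563 0.097     ]
 [0.53452399 0.1786434  0.097     ]]
stop top [[0.63108568 0.37234907 0.065     ]
 [0.63017233 0.34473742 0.065     ]
 [0.52155849 0.35855615 0.065     ]
 [0.52683266 0.38754807 0.065     ]]
stop face [[0.6231765  0.34203568 0.02      ]
 [0.52259335 0.3602227  0.02      ]]
con [ 0.58479054 -0.21408533] -5.0321733009808725 [[-4.9 -2.7]
 [-5.9  2.5]
 [ 6.7  0.7]
 [ 4.1 -0.5]]
n [-0.36949079  0.03253533  0.92866464]
R [ 0.5948 -0.1005  0.075 ] (np.float64(0.00014730293640451573), np.float64(0.022000000000000002))
G [ 0.5881 -0.1762  0.075 ] (np.float64(0.00036612970502523755), np.float64(0.024000000000000004))
Y [ 0.5815 -0.2519  0.075 ] (np.float64(0.0008551216514283105), np.float64(0.024000000000000004))
B [ 0.5748 -0.3276  0.075 ] (np.float64(0.0001623370540057423), np.float64(0.022000000000000002))
```

```bash
cat > go.py <<'E'
import sys
from h import *
o=env.get_obs(); t=np.array([float(a) for a in sys.argv[1:4]]); r=R.from_euler('xyz',o["tool_rot"],degrees=True)
d=r.inv().apply(t-o["tool_pos"]); turn=-(float(sys.argv[4])-o["tool_rot"][2]+180)%360
print("d",d.round(4),"turn",round(turn if turn<180 else turn-360,2)if 0 else round(((-(float(sys.argv[4])-o["tool_rot"][2])+180)%360)-180,2),"dist",np.linalg.norm(d).round(3),"F",o["force"].round(2))
E
echo '[[[0.04, -0.022, 0], -7, 0.087], [[0.08, -0.044, 0], -14, 0.087], [[0.12, -0.066, 0], -21, 0.087], [[0.16, -0.088, 0], -28, 0.087], [[0.2, -0.11, 0], -35, 0.087], [[0.24, -0.132, 0], -42, 0.087], [[0.275, -0.15, 0], -49, 0.087], [[0.305, -0.17, 0], -55.6, 0.087]]' | python3 steer.py
python3 go.py .5437 .2125 .2 75.2
```

```text
time_s: 0.82
tool_pos: [0.4396, -0.3603, 0.2395]
tool_rot: [180.0, 0.0, 75.6]
force: [0.7, -0.2, -0.5]
grip_width: 0.0873
grasp_force: 0.0
d [ 0.5807 -0.0419  0.0393] turn 0.37 dist 0.584 F [ 0.7  -0.22 -0.46]
```

```bash
echo '[[[0.29, -0.02, 0], 0, 0.087], [[0.29, -0.02, 0], 0, 0.087], [[0.29, -0.02, 0], 0, 0.087], [[0.29, -0.02, 0], 0, 0.087], [[0.29, -0.02, 0], 0, 0.087], [[0.29, -0.02, 0], 0, 0.087], [[0.29, -0.02, 0], 0, 0.087], [[0.29, -0.02, 0], 0, 0.087]]' | python3 steer.py; echo '[[[0.29, -0.02, 0.03], 0, 0.087], [[0.29, -0.02, 0.04], 0, 0.087], [[0.29, -0.02, 0.04], 0, 0.087], [[0.29, -0.02, 0.04], 0, 0.087], [[0.29, -0.02, 0.04], 0, 0.087], [[0.29, -0.02, 0.04], 0, 0.087], [[0.29, -0.02, 0.04], 0, 0.087], [[0.29, -0.02, 0.04], 0, 0.087]]' | python3 steer.py
python3 go.py .5437 .2125 .078 75.2
python3 - <<'E'
from h import *
import cv2
c=optics.read_camera("wrist");cv2.imwrite("pics/w1.png",c["color"]);print(c["fx"],c["cx"],c["cy"],c["world_from_camera"].round(4).tolist())
E
```

```text
time_s: 1.48
tool_pos: [0.4943, -0.0661, 0.2401]
tool_rot: [180.0, -0.2, 76.0]
force: [0.4, 0.1, -0.8]
grip_width: 0.0867
grasp_force: 0.0
time_s: 2.15
tool_pos: [0.5453, 0.2188, 0.1982]
tool_rot: [-179.7, -0.3, 75.9]
force: [-2.1, -0.2, 0.5]
grip_width: 0.0871
grasp_force: 0.0
d [-0.0073  0.0005  0.1201] turn 0.69 dist 0.12 F [-2.13 -0.19  0.49]
309.70691628693146 320.7173674979718 194.4523898563204 [[0.9699, -0.2325, -0.0718, 0.564], [-0.2433, -0.9325, -0.2668, 0.2918], [-0.0049, 0.2762, -0.9611, 0.3439], [0.0, 0.0, 0.0, 1.0]]
```

View pics/w1.png

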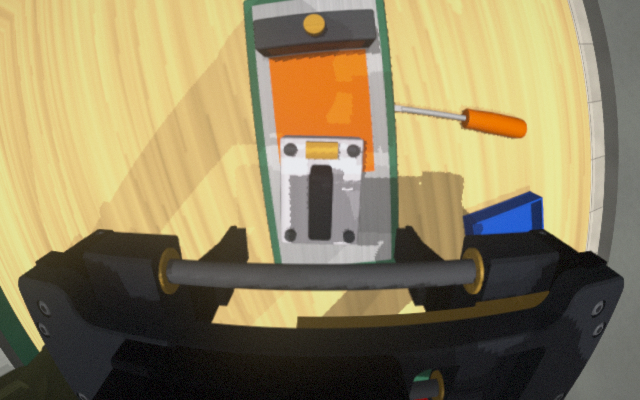

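The wrist view shows the bar (320,165–238) centred between the fingers. The pins are at (290,149), (353,150), (349,236) and (291,236), and the copper face's lower edge runs from about (263,54) to (375,47). I'll use these to cross-check the positions.

Run:
```python
from h import *
import json
M=np.array([[0.9699, -0.2325, -0.0718, 0.564], [-0.2433, -0.9325, -0.2668, 0.2918], [-0.0049, 0.2762, -0.9611, 0.3439], [0.0, 0.0, 0.0, 1.0]])
def fr(u,v,z):
    a=np.array([u-320.72,v-194.45]);r=np.hypot(*a);t=r/309.707
    d=M[:3,:3]@np.r_[a/r*np.sin(t),np.cos(t)];return (M[:3,3]+d*(z-M[2,3])/d[2])
p=np.array([fr(*q,.052) for q in [(353,150),(349,236),(291,236),(290,149)]])
print(fit(p,[[.03,.043],[.03,-.043],[-.03,-.043],[-.03,.043]]))
for q in [(263,54,.02),(375,47,.02),(257,13,.065),(375,10,.065),(247,2,.02),(272,265,.02),(383,2,.02),(397,263,.02)]: print(q,fr(*q).round(4))
```

```text
(array([0.54217933, 0.21075484]), np.float64(-14.856654658161231), array([[ 0.5,  1.4],
       [-0.5, -0.9],
       [-0.5, -1.9],
       [ 0.6,  1.4]]))
(263, 54, 0.02) [0.5186 0.3636 0.02  ]
(375, 47, 0.02) [0.633  0.3424 0.02  ]
(257, 13, 0.065) [0.5288 0.394  0.065 ]
(375, 10, 0.065) [0.6327 0.3702 0.065 ]
(247, 2, 0.02) [0.5156 0.427  0.02  ]
(272, 265, 0.02) [0.4618 0.1307 0.02  ]
(383, 2, 0.02) [0.6548 0.3906 0.02  ]
(397, 263, 0.02) [0.6082 0.096  0.02  ]
```

```bash
echo '[[[-0.008, 0.001, 0.04], 0.5, 0.087], [[-0.008, 0.001, 0.08], 0.5, 0.087], [[-0.008, 0.001, 0.11], 0.5, 0.087], [[-0.008, 0.001, 0.12], 0.5, 0.087], [[-0.008, 0.001, 0.12], 0.5, 0.087]]' | python3 steer.py; python3 go.py .543 .2115 .078 75.2
```

```text
time_s: 2.62
tool_pos: [0.5448, 0.1988, 0.0768]
tool_rot: [-179.7, 0.2, 74.7]
force: [-1.0, 0.1, 0.7]
grip_width: 0.0868
grasp_force: 0.0
d [ 0.0118 -0.0051 -0.0012] turn -0.53 dist 0.013 F [-1.    0.12  0.66]
```

```bash
echo '[[[0.009, -0.004, -0.001], -0.5, 0.087], [[0.009, -0.004, -0.001], -0.5, 0.087], [[0.009, -0.004, -0.001], -0.5, 0.087]]' | python3 steer.py; python3 go.py .543 .2115 .078 75.2; echo '[[[0, 0, 0], 0, 0.01], [[0, 0, 0], 0, 0.01], [[0, 0, 0], 0, 0.01], [[0, 0, 0], 0, 0.01], [[0, 0, 0], 0, 0.01], [[0, 0, 0], 0, 0.01], [[0, 0, 0], 0, 0.01], [[0, 0, 0], 0, 0.01]]' | python3 steer.py 25; python3 go.py .543 .2115 .078 75.2
```

```text
time_s: 2.87
tool_pos: [0.5464, 0.2127, 0.0832]
tool_rot: [179.8, -0.2, 75.3]
force: [0.4, 0.4, -0.1]
grip_width: 0.087
grasp_force: 0.0
d [-0.0021 -0.003   0.0052] turn 0.13 dist 0.006 F [ 0.37  0.4  -0.13]
time_s: 3.53
tool_pos: [0.5451, 0.2108, 0.0804]
tool_rot: [-180.0, 0.0, 75.2]
force: [0.3, -0.2, -1.0]
grip_width: 0.0415
grasp_force: 0.0
d [ 0.0002 -0.0022  0.0024] turn 0.04 dist 0.003 F [ 0.31 -0.24 -1.02]
```

```bash
echo '[[[0, -0.002, 0], 0, 0.01], [[0, -0.002, 0], 0, 0.01], [[0, -0.002, 0], 0, 0.01], [[0, -0.002, 0], 0, 0.01], [[0, -0.002, 0], 0, 0.01], [[0, -0.002, 0], 0, 0.01]]' | python3 steer.py; python3 go.py .5674 .295 .08 80.7
```

```text
time_s: 4.03
tool_pos: [0.5426, 0.2116, 0.0805]
tool_rot: [-179.9, 0.0, 75.3]
force: [-2.6, 0.6, 1.3]
grip_width: 0.0199
grasp_force: 25.0
d [0.087  0.0028 0.0004] turn -5.44 dist 0.087 F [-2.65  0.57  1.28]
```

```bash
echo '[[[0.008, 0, 0], -0.6, 0.01], [[0.018, 0.001, 0], -1.3, 0.01], [[0.028, 0.001, 0], -2, 0.01], [[0.038, 0.001, 0], -2.8, 0.01], [[0.048, 0.002, 0], -3.6, 0.01], [[0.058, 0.002, 0], -4.4, 0.01], [[0.067, 0.002, 0], -5, 0.01], [[0.074, 0.002, 0], -5.4, 0.01]]' | python3 steer.py; echo '[[[0, 0, 0], 0, 0.01], [[0, 0, 0], 0, 0.01]]' | python3 steer.py; python3 go.py .5661 .2977 .08 80.7
python3 - <<'E'
from h import *
import cv2
c=optics.read_camera("wrist");cv2.imwrite("pics/w2.png",cv2.resize(c["color"][0:270,200:440],None,fx=2.2,fy=2.2,interpolation=cv2.INTER_CUBIC))
E
```

```text
time_s: 4.7
tool_pos: [0.5652, 0.2781, 0.0804]
tool_rot: [179.9, 0.4, 80.5]
force: [-3.1, -9.7, 6.6]
grip_width: 0.0199
grasp_force: 25.0
time_s: 4.87
tool_pos: [0.5654, 0.2803, 0.0805]
tool_rot: [179.9, 0.2, 80.6]
force: [1.8, -4.1, 2.4]
grip_width: 0.0197
grasp_force: 25.0
d [ 0.0172 -0.0021  0.0004] turn -0.12 dist 0.017 F [ 1.8  -4.11  2.4 ]
```

View pics/w2.png

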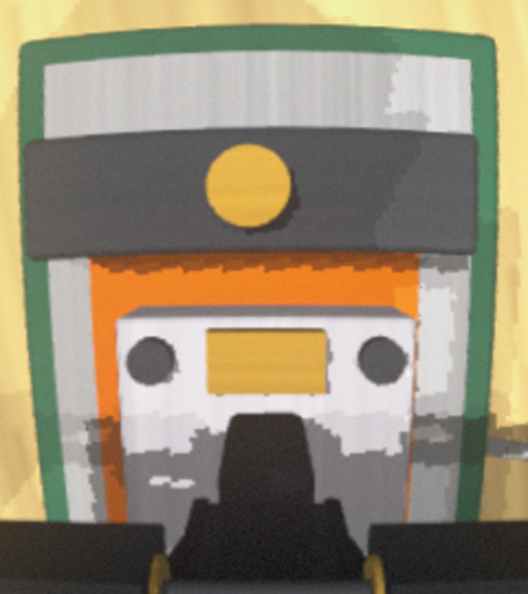

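The stop spans columns 25–478 (centre 251) and the fixture nose 118–415 (centre 266). They look parallel, and the fixture is about 3 mm too far to the right. I'll correct that while closing the remaining gap of about 15 mm.

```bash
echo '[[[0.002, -0.001, 0], 0, 0.01], [[0.004, -0.002, 0], 0, 0.01], [[0.006, -0.003, 0], 0, 0.01], [[0.008, -0.003, 0], 0, 0.01], [[0.01, -0.003, 0], 0, 0.01], [[0.012, -0.003, 0], 0, 0.01]]' | python3 steer.py; echo '[[[0.001, 0, 0], 0, 0.01], [[0.002, 0, 0], 0, 0.01], [[0.003, 0, 0], 0, 0.01], [[0.004, 0, 0], 0, 0.01]]' | python3 steer.py;python3 go.py .5661 .2977 .08 80.7
```

```text
time_s: 5.42
tool_pos: [0.5639, 0.2904, 0.0804]
tool_rot: [179.9, 0.4, 80.5]
force: [-1.9, -10.9, 5.9]
grip_width: 0.02
grasp_force: 25.0
time_s: 5.75
tool_pos: [0.5644, 0.2942, 0.0804]
tool_rot: [180.0, 0.4, 80.5]
force: [-1.7, -9.6, 5.6]
grip_width: 0.0198
grasp_force: 25.0
d [0.0037 0.0011 0.0004] turn -0.23 dist 0.004 F [-1.7  -9.64  5.6 ]
```

Friction is about 10 N and it's still sliding. I'll continue slowly.

```bash
echo '[[[0.001, 0, 0], 0, 0.01], [[0.002, 0, 0], 0, 0.01], [[0.003, 0, 0], 0, 0.01], [[0.004, 0, 0], 0, 0.01]]' | python3 steer.py;echo '[[[0.001, 0, 0], 0, 0.01], [[0.002, 0, 0], 0, 0.01], [[0.003, 0, 0], 0, 0.01]]' | python3 steer.py
```

```text
time_s: 6.08
tool_pos: [0.5649, 0.2973, 0.0805]
tool_rot: [180.0, 0.5, 80.5]
force: [-2.7, -13.2, 8.7]
grip_width: 0.0201
grasp_force: 25.0
time_s: 6.33
tool_pos: [0.5651, 0.2975, 0.0804]
tool_rot: [-180.0, 0.8, 80.4]
force: [-5.7, -19.9, 13.2]
grip_width: 0.0197
grasp_force: 25.0
```

```bash
echo '[[[0.001, 0, 0], 0, 0.01], [[0.002, 0, 0], 0, 0.01], [[0.002, 0, 0], 0, 0.01]]' | python3 steer.py;  python3 - <<'E'
from h import *
import cv2
c=optics.read_camera("wrist");cv2.imwrite("pics/w3.png",cv2.resize(c["color"][0:240,200:440],None,fx=2.4,fy=2.4,interpolation=cv2.INTER_CUBIC))
E
```

```text
time_s: 6.58
tool_pos: [0.5653, 0.2977, 0.0804]
tool_rot: [-179.9, 1.0, 80.4]
force: [-6.0, -20.3, 15.7]
grip_width: 0.0197
grasp_force: 25.0
```

View pics/w3.png

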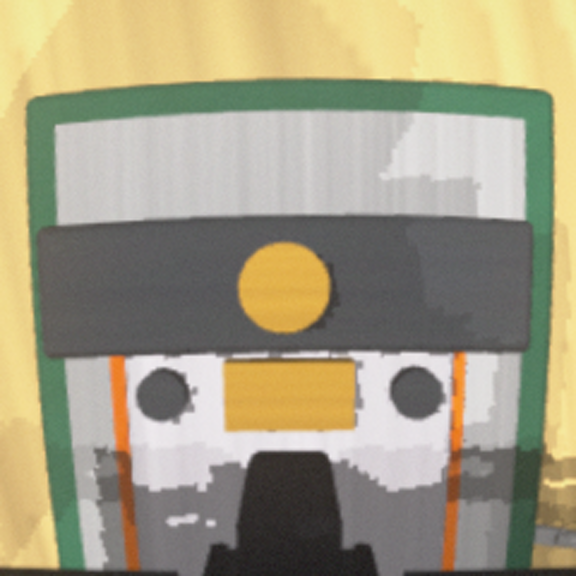

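The nose now meets the stop with no gap. The brass pad's centre at column 290 lines up with the stop's centre at 286, and the two are square. I'll ease the push and let go.

```bash
echo '[[[-0.002, 0, 0], 0, 0.01], [[-0.003, 0, 0], 0, 0.01], [[-0.003, 0, 0], 0, 0.01]]' | python3 steer.py; echo '[[[0, 0, 0], 0, 0.06], [[0, 0, 0], 0, 0.06], [[0, 0, 0], 0, 0.06], [[0, 0, 0], 0, 0.06], [[0, 0, 0], 0, 0.06], [[0, 0, 0], 0, 0.06], [[0, 0, 0], 0, 0.06], [[0, 0, 0], 0, 0.06]]' | python3 steer.py
```

```text
time_s: 6.88
tool_pos: [0.5653, 0.2976, 0.0804]
tool_rot: [180.0, 0.6, 80.4]
force: [-3.8, -14.2, 8.6]
grip_width: 0.0201
grasp_force: 25.0
time_s: 7.55
tool_pos: [0.5645, 0.3048, 0.0805]
tool_rot: [-180.0, -0.0, 80.7]
force: [-0.2, 0.3, 0.4]
grip_width: 0.0583
grasp_force: 0.0
```

```bash
echo '[[[0, 0, -0.03], 0, 0.06], [[0, 0, -0.07], 0, 0.06], [[0, 0, -0.11], 0, 0.06], [[0, 0, -0.13], 0, 0.06], [[0, 0, -0.13], 0, 0.06], [[0, 0, -0.13], 0, 0.06]]' | python3 steer.py;  python3 - <<'E'
from h import *
import cv2
c=optics.read_camera("wrist");cv2.imwrite("pics/w4.png",cv2.resize(c["color"][0:250,200:440],None,fx=2.4,fy=2.4,interpolation=cv2.INTER_CUBIC))
E
python3 go.py .5815 -.2519 .2 84.7
```

```text
time_s: 8.05
tool_pos: [0.5651, 0.3052, 0.2121]
tool_rot: [179.8, -0.1, 80.6]
force: [0.5, 0.4, -0.8]
grip_width: 0.0601
grasp_force: 0.0
d [-0.5462  0.1073  0.0105] turn -4.06 dist 0.557 F [-0.02 -0.78 -0.45]
```

View pics/w4.png

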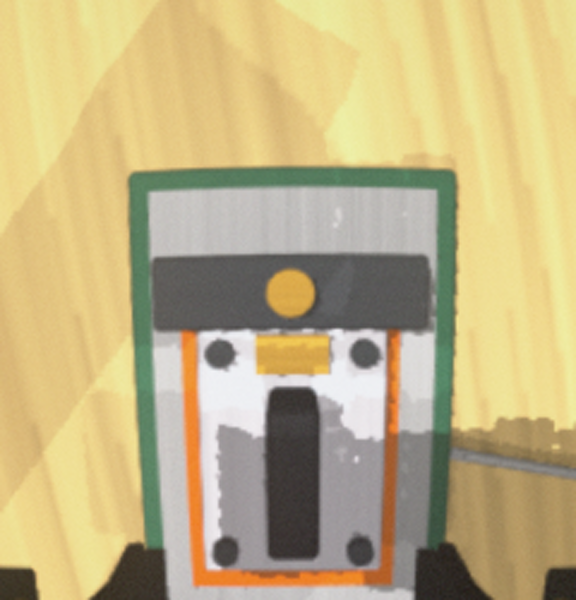

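The fixture is seated evenly inside the orange patch frame and looks snug and square, and I've let go of it. Next is the yellow key, with the fingers closed.

```bash
echo '[[[-0.04, 0.006, 0], 0, 0], [[-0.28, 0.04, 0], -4, 0], [[-0.28, 0.04, 0], -4, 0], [[-0.28, 0.04, 0], -4, 0], [[-0.28, 0.04, 0], -4, 0], [[-0.28, 0.04, 0], -4, 0], [[-0.28, 0.04, 0], -4, 0], [[-0.28, 0.04, 0], -4, 0]]' | python3 steer.py 10; python3 go.py .555 -.25 .155 84.7
```

```text
time_s: 8.77
tool_pos: [0.5575, 0.0109, 0.208]
tool_rot: [-179.8, 0.3, 83.9]
force: [-0.1, 0.2, -0.2]
grip_width: 0.0147
grasp_force: 0.0
d [-0.2594  0.0255  0.0544] turn -0.81 dist 0.266 F [-0.14  0.22 -0.21]
```

```bash
echo '[[[-0.24, 0.025, 0.02], -0.5, 0], [[-0.24, 0.025, 0.02], -0.5, 0], [[-0.24, 0.025, 0.02], -0.5, 0], [[-0.24, 0.025, 0.04], -0.5, 0], [[-0.24, 0.025, 0.05], -0.5, 0], [[-0.24, 0.025, 0.05], -0.5, 0], [[-0.24, 0.025, 0.05], -0.5, 0], [[-0.24, 0.025, 0.05], -0.5, 0]]' | python3 steer.py; echo '[[[0, 0, 0], 0, 0], [[0, 0, 0], 0, 0]]' | python3 steer.py; python3 go.py .555 -.25 .155 84.7
```

```text
time_s: 9.43
tool_pos: [0.5585, -0.2221, 0.157]
tool_rot: [-179.7, -0.1, 84.8]
force: [0.4, 0.9, -0.4]
grip_width: 0.0005
grasp_force: 0.0
time_s: 9.6
tool_pos: [0.5613, -0.2171, 0.1602]
tool_rot: [-180.0, -0.1, 85.3]
force: [-0.8, 0.4, -0.3]
grip_width: 0.0005
grasp_force: 0.0
d [-0.0333 -0.0036  0.0052] turn 0.6 dist 0.034 F [-0.84  0.37 -0.29]
```

```bash
echo '[[[-0.017, -0.002, 0.002], 0.5, 0], [[-0.033, -0.004, 0.005], 0.5, 0], [[-0.033, -0.004, 0.005], 0.5, 0], [[-0.033, -0.004, 0.005], 0.5, 0], [[-0.033, -0.004, 0.005], 0.5, 0]]' | python3 steer.py; python3 go.py .555 -.25 .155 84.7; echo '[[[0, 0.0015, 0.004], 0, 0], [[0, 0.003, 0.008], 0, 0], [[0, 0.0045, 0.012], 0, 0], [[0, 0.006, 0.016], 0, 0], [[0, 0.006, 0.016], 0, 0]]' | python3 steer.py
```

```text
time_s: 10.02
tool_pos: [0.5542, -0.2519, 0.1556]
tool_rot: [180.0, -0.0, 84.6]
force: [0.6, -0.1, 0.2]
grip_width: 0.0004
grasp_force: 0.0
d [0.002  0.0007 0.0006] turn -0.08 dist 0.002 F [ 0.56 -0.11  0.24]
time_s: 10.43
tool_pos: [0.5599, -0.252, 0.1383]
tool_rot: [-179.9, -0.0, 84.7]
force: [0.0, 0.3, 0.1]
grip_width: 0.0006
grasp_force: 0.0
```

Tip is at z = 0.121, with no contact yet. I'll go down in small steps.

```bash
for i in 1; do :; done; echo '[[[0, 0.0007, 0.002], 0, 0], [[0, 0.0015, 0.004], 0, 0], [[0, 0.0022, 0.006], 0, 0], [[0, 0.0022, 0.006], 0, 0]]' | python3 steer.py; echo '[[[0, 0.0007, 0.002], 0, 0], [[0, 0.0015, 0.004], 0, 0], [[0, 0.0022, 0.006], 0, 0], [[0, 0.0022, 0.006], 0, 0]]' | python3 steer.py
```

```text
time_s: 10.77
tool_pos: [0.5623, -0.2527, 0.1331]
tool_rot: [-180.0, -0.0, 84.6]
force: [-0.4, 0.5, 0.3]
grip_width: 0.0003
grasp_force: 0.0
time_s: 11.1
tool_pos: [0.5644, -0.2529, 0.127]
tool_rot: [-180.0, -0.0, 84.6]
force: [-0.4, 0.4, -0.6]
grip_width: 0.0003
grasp_force: 0.0
```

```bash
echo '[[[0, 0.0007, 0.002], 0, 0], [[0, 0.0015, 0.004], 0, 0], [[0, 0.0022, 0.006], 0, 0], [[0, 0.0022, 0.006], 0, 0]]' | python3 steer.py; echo '[[[0, 0.0007, 0.002], 0, 0], [[0, 0.0015, 0.004], 0, 0], [[0, 0.0015, 0.004], 0, 0]]' | python3 steer.py
```

```text
time_s: 11.43
tool_pos: [0.5666, -0.2531, 0.121]
tool_rot: [-180.0, -0.0, 84.6]
force: [0.2, -0.1, -0.2]
grip_width: 0.0005
grasp_force: 0.0
time_s: 11.68
tool_pos: [0.5683, -0.2533, 0.1174]
tool_rot: [-180.0, 0.0, 84.6]
force: [-0.8, 0.1, 1.8]
grip_width: 0.0004
grasp_force: 0.9
```

```bash
echo '[[[0, 0.0007, 0.002], 0, 0], [[0, 0.0015, 0.004], 0, 0], [[0, 0.0015, 0.004], 0, 0]]' | python3 steer.py; echo '[[[0, 0.0007, 0.002], 0, 0], [[0, 0.0015, 0.004], 0, 0], [[0, 0.0015, 0.004], 0, 0]]' | python3 steer.py
```

```text
time_s: 11.93
tool_pos: [0.5699, -0.2535, 0.1134]
tool_rot: [180.0, 0.0, 84.6]
force: [-1.6, 0.6, 2.6]
grip_width: 0.0006
grasp_force: 1.5
time_s: 12.18
tool_pos: [0.5714, -0.2536, 0.1095]
tool_rot: [180.0, 0.0, 84.6]
force: [-1.4, 0.6, 3.9]
grip_width: 0.0007
grasp_force: 2.2
```

```bash
echo '[[[0, 0.0007, 0.002], 0, 0], [[0, 0.0013, 0.0035], 0, 0], [[0, 0.0013, 0.0035], 0, 0], [[0, 0.0013, 0.0035], 0, 0]]' | python3 steer.py; echo '[[[0, 0.0007, 0.002], 0, 0], [[0, 0.0007, 0.002], 0, 0], [[0, 0.0007, 0.002], 0, 0]]' | python3 steer.py
```

```text
time_s: 12.52
tool_pos: [0.5725, -0.2538, 0.1073]
tool_rot: [-180.0, 0.0, 84.6]
force: [-5.0, 1.4, 10.9]
grip_width: 0.0006
grasp_force: 5.9
time_s: 12.77
tool_pos: [0.5728, -0.2539, 0.1069]
tool_rot: [-179.9, 0.1, 84.6]
force: [-9.7, 2.4, 19.4]
grip_width: 0.0002
grasp_force: 10.8
```

Yellow has bottomed out with about 21 N on it, under the limit. I'll release it and move to green, which is +76 mm along the console's y (tool +x).

```bash
echo '[[[0, -0.006, -0.015], 0, 0], [[0, -0.012, -0.03], 0, 0], [[0, -0.019, -0.048], 0, 0], [[0, -0.019, -0.048], 0, 0], [[0, -0.019, -0.048], 0, 0]]' | python3 steer.py; python3 go.py .561 -.1763 .155 84.8; echo '[[[0.03, 0, 0], 0, 0], [[0.06, 0, 0], 0, 0], [[0.076, 0, 0], 0, 0], [[0.076, 0, 0], 0, 0], [[0.076, 0, 0], 0, 0], [[0.076, 0, 0], 0, 0]]' | python3 steer.py; python3 go.py .561 -.1763 .155 84.8
```

```text
time_s: 13.18
tool_pos: [0.5548, -0.2525, 0.1524]
tool_rot: [179.9, 0.1, 84.6]
force: [0.3, 1.0, -0.1]
grip_width: 0.0004
grasp_force: 0.0
d [ 0.0764 -0.001  -0.0027] turn -0.18 dist 0.076 F [ 0.25  1.01 -0.12]
time_s: 13.68
tool_pos: [0.561, -0.1776, 0.1509]
tool_rot: [-179.9, 0.0, 84.6]
force: [0.0, -0.7, 0.3]
grip_width: 0.0007
grasp_force: 0.0
d [ 0.0013 -0.0001 -0.0041] turn -0.21 dist 0.004 F [ 0.04 -0.72  0.3 ]
```

```bash
echo '[[[0, 0.0015, 0.004], 0, 0], [[0, 0.003, 0.008], 0, 0], [[0, 0.0045, 0.012], 0, 0], [[0, 0.0045, 0.012], 0, 0], [[0, 0.0045, 0.012], 0, 0]]' | python3 steer.py;  echo '[[[0, 0.0007, 0.002], 0, 0], [[0, 0.0015, 0.004], 0, 0], [[0, 0.0022, 0.006], 0, 0], [[0, 0.0022, 0.006], 0, 0]]' | python3 steer.py; echo '[[[0, 0.0007, 0.002], 0, 0], [[0, 0.0015, 0.004], 0, 0], [[0, 0.0022, 0.006], 0, 0], [[0, 0.0022, 0.006], 0, 0]]' | python3 steer.py; echo '[[[0, 0.0007, 0.002], 0, 0], [[0, 0.0015, 0.004], 0, 0], [[0, 0.0015, 0.004], 0, 0]]' | python3 steer.py
```

```text
time_s: 14.1
tool_pos: [0.5656, -0.1771, 0.1394]
tool_rot: [-179.9, -0.0, 84.6]
force: [-0.6, 0.3, 0.4]
grip_width: 0.0007
grasp_force: 0.0
time_s: 14.43
tool_pos: [0.568, -0.177, 0.1336]
tool_rot: [-180.0, -0.0, 84.6]
force: [-0.6, 0.1, -0.6]
grip_width: 0.0008
grasp_force: 0.0
time_s: 14.77
tool_pos: [0.5701, -0.1771, 0.1275]
tool_rot: [-180.0, -0.0, 84.6]
force: [-0.8, -0.2, 0.3]
grip_width: 0.0004
grasp_force: 0.0
time_s: 15.02
tool_pos: [0.5717, -0.1773, 0.1236]
tool_rot: [-180.0, -0.0, 84.6]
force: [-0.5, -0.3, 0.2]
grip_width: 0.0008
grasp_force: 0.0
```

```bash
echo '[[[0, 0.0007, 0.002], 0, 0], [[0, 0.0015, 0.004], 0, 0], [[0, 0.0015, 0.004], 0, 0]]' | python3 steer.py; echo '[[[0, 0.0007, 0.002], 0, 0], [[0, 0.0015, 0.004], 0, 0], [[0, 0.0015, 0.004], 0, 0]]' | python3 steer.py; echo '[[[0, 0.0007, 0.002], 0, 0], [[0, 0.0015, 0.004], 0, 0], [[0, 0.0015, 0.004], 0, 0]]' | python3 steer.py
```

```text
time_s: 15.27
tool_pos: [0.5731, -0.1775, 0.1196]
tool_rot: [-180.0, -0.0, 84.6]
force: [-0.8, 0.7, -0.6]
grip_width: 0.0006
grasp_force: 0.0
time_s: 15.52
tool_pos: [0.5748, -0.1776, 0.1159]
tool_rot: [-180.0, 0.0, 84.6]
force: [0.2, 1.0, 2.0]
grip_width: 0.0006
grasp_force: 0.9
time_s: 15.77
tool_pos: [0.5764, -0.1778, 0.1119]
tool_rot: [180.0, 0.0, 84.6]
force: [-0.4, 0.5, 3.5]
grip_width: 0.0002
grasp_force: 1.5
```

```bash
echo '[[[0, 0.0007, 0.002], 0, 0], [[0, 0.0015, 0.004], 0, 0], [[0, 0.0015, 0.004], 0, 0]]' | python3 steer.py; echo '[[[0, 0.0007, 0.002], 0, 0], [[0, 0.0013, 0.0035], 0, 0], [[0, 0.0013, 0.0035], 0, 0], [[0, 0.0013, 0.0035], 0, 0]]' | python3 steer.py
```

```text
time_s: 16.02
tool_pos: [0.578, -0.1779, 0.108]
tool_rot: [180.0, 0.0, 84.6]
force: [-1.4, -0.1, 3.4]
grip_width: 0.0001
grasp_force: 2.2
time_s: 16.35
tool_pos: [0.579, -0.1781, 0.1058]
tool_rot: [-180.0, 0.0, 84.6]
force: [-3.6, 1.0, 10.2]
grip_width: 0.0006
grasp_force: 6.1
```

Green is at the end of its stroke (about 11 N), so I'll hold it there for about 1.3 s. Then I'll release and move two pitches (152 mm) to blue.

```bash
echo '[[[0, 0, 0], 0, 0], [[0, 0, 0], 0, 0], [[0, 0, 0], 0, 0], [[0, 0, 0], 0, 0], [[0, 0, 0], 0, 0], [[0, 0, 0], 0, 0], [[0, 0, 0], 0, 0], [[0, 0, 0], 0, 0]]' | python3 steer.py; echo '[[[0, 0, 0], 0, 0], [[0, 0, 0], 0, 0], [[0, 0, 0], 0, 0], [[0, 0, 0], 0, 0], [[0, 0, 0], 0, 0], [[0, 0, 0], 0, 0], [[0, 0, 0], 0, 0], [[0, 0, 0], 0, 0]]' | python3 steer.py; echo '[[[0, -0.006, -0.015], 0, 0], [[0, -0.012, -0.03], 0, 0], [[0, -0.019, -0.048], 0, 0], [[0, -0.019, -0.048], 0, 0], [[0, -0.019, -0.048], 0, 0]]' | python3 steer.py; echo '[[[-0.04, 0, 0], 0, 0], [[-0.08, 0, 0], 0, 0], [[-0.12, 0, 0], 0, 0], [[-0.152, 0, 0], 0, 0], [[-0.152, 0, 0], 0, 0], [[-0.152, 0, 0], 0, 0], [[-0.152, 0, 0], 0, 0], [[-0.152, 0, 0], 0, 0]]' | python3 steer.py; python3 go.py .548 -.3278 .153 84.8
```

```text
time_s: 17.02
tool_pos: [0.579, -0.178, 0.1058]
tool_rot: [-180.0, 0.0, 84.6]
force: [-4.8, 1.0, 10.4]
grip_width: 0.0002
grasp_force: 6.0
time_s: 17.68
tool_pos: [0.579, -0.178, 0.1058]
tool_rot: [-180.0, 0.0, 84.6]
force: [-4.7, 1.9, 10.7]
grip_width: -0.0001
grasp_force: 6.0
time_s: 18.1
tool_pos: [0.5606, -0.1766, 0.1528]
tool_rot: [179.9, 0.1, 84.6]
force: [0.7, -0.2, -0.1]
grip_width: 0.0004
grasp_force: 0.0
time_s: 18.77
tool_pos: [0.5464, -0.3254, 0.1516]
tool_rot: [-180.0, -0.1, 84.8]
force: [-0.0, 1.0, -0.0]
grip_width: 0.0006
grasp_force: 0.0
d [-0.0023  0.0018 -0.0014] turn -0.01 dist 0.003 F [-0.02  1.05 -0.02]
```

```bash
echo '[[[-0.002, 0.0025, 0.004], 0, 0], [[-0.002, 0.004, 0.008], 0, 0], [[-0.002, 0.0055, 0.012], 0, 0], [[-0.002, 0.0055, 0.012], 0, 0], [[-0.002, 0.0055, 0.012], 0, 0]]' | python3 steer.py;  echo '[[[0, 0.0007, 0.002], 0, 0], [[0, 0.0015, 0.004], 0, 0], [[0, 0.0022, 0.006], 0, 0], [[0, 0.0022, 0.006], 0, 0]]' | python3 steer.py; echo '[[[0, 0.0007, 0.002], 0, 0], [[0, 0.0015, 0.004], 0, 0], [[0, 0.0022, 0.006], 0, 0], [[0, 0.0022, 0.006], 0, 0]]' | python3 steer.py; echo '[[[0, 0.0007, 0.002], 0, 0], [[0, 0.0015, 0.004], 0, 0], [[0, 0.0015, 0.004], 0, 0]]' | python3 steer.py
```

```text
time_s: 19.18
tool_pos: [0.5511, -0.3296, 0.14]
tool_rot: [-180.0, -0.0, 84.7]
force: [0.0, -1.0, -0.1]
grip_width: 0.0005
grasp_force: 0.0
time_s: 19.52
tool_pos: [0.5533, -0.3302, 0.1341]
tool_rot: [-180.0, -0.0, 84.6]
force: [-0.5, -0.1, 0.9]
grip_width: 0.0006
grasp_force: 0.0
time_s: 19.85
tool_pos: [0.5555, -0.3303, 0.128]
tool_rot: [-180.0, -0.0, 84.6]
force: [-0.3, 0.8, -0.7]
grip_width: 0.0006
grasp_force: 0.0
time_s: 20.1
tool_pos: [0.557, -0.3305, 0.1241]
tool_rot: [-180.0, -0.0, 84.7]
force: [-0.8, -0.3, -0.3]
grip_width: 0.0005
grasp_force: 0.0
```

```bash
echo '[[[0, 0.0007, 0.002], 0, 0], [[0, 0.0015, 0.004], 0, 0], [[0, 0.0015, 0.004], 0, 0]]' | python3 steer.py; echo '[[[0, 0.0007, 0.002], 0, 0], [[0, 0.0015, 0.004], 0, 0], [[0, 0.0015, 0.004], 0, 0]]' | python3 steer.py; echo '[[[0, 0.0007, 0.002], 0, 0], [[0, 0.0015, 0.004], 0, 0], [[0, 0.0015, 0.004], 0, 0]]' | python3 steer.py
```

```text
time_s: 20.35
tool_pos: [0.5585, -0.3307, 0.12]
tool_rot: [-180.0, -0.0, 84.6]
force: [-0.3, 0.6, 1.3]
grip_width: 0.0009
grasp_force: 0.0
time_s: 20.6
tool_pos: [0.5602, -0.331, 0.1163]
tool_rot: [-180.0, 0.0, 84.6]
force: [0.4, -0.9, 0.2]
grip_width: 0.0005
grasp_force: 0.5
time_s: 20.85
tool_pos: [0.5617, -0.3311, 0.1125]
tool_rot: [180.0, 0.0, 84.6]
force: [0.1, -0.1, 1.6]
grip_width: 0.0004
grasp_force: 1.1
```

```bash
echo '[[[0, 0.0007, 0.002], 0, 0], [[0, 0.0015, 0.004], 0, 0], [[0, 0.0015, 0.004], 0, 0]]' | python3 steer.py; echo '[[[0, 0.0007, 0.002], 0, 0], [[0, 0.0013, 0.0035], 0, 0], [[0, 0.0013, 0.0035], 0, 0], [[0, 0.0013, 0.0035], 0, 0]]' | python3 steer.py
```

```text
time_s: 21.1
tool_pos: [0.5633, -0.3313, 0.1085]
tool_rot: [180.0, 0.0, 84.6]
force: [-0.4, 0.5, 3.1]
grip_width: 0.0009
grasp_force: 1.7
time_s: 21.43
tool_pos: [0.5645, -0.3314, 0.1053]
tool_rot: [180.0, 0.0, 84.6]
force: [-0.7, 0.4, 4.1]
grip_width: 0.0005
grasp_force: 2.2
```

```bash
echo '[[[0, 0.0007, 0.002], 0, 0], [[0, 0.0013, 0.0035], 0, 0], [[0, 0.0013, 0.0035], 0, 0], [[0, 0.0013, 0.0035], 0, 0]]' | python3 steer.py
```

```text
time_s: 21.77
tool_pos: [0.5654, -0.3316, 0.1034]
tool_rot: [-180.0, 0.1, 84.6]
force: [-4.6, 2.1, 12.7]
grip_width: 0.0001
grasp_force: 7.1
```

Blue has bottomed out. I'll retract well clear and take a last look.

```bash
echo '[[[0, -0.006, -0.015], 0, 0], [[0, -0.012, -0.03], 0, 0], [[0, -0.019, -0.048], 0, 0], [[0, -0.019, -0.08], 0, 0], [[0, -0.019, -0.1], 0, 0], [[0, -0.019, -0.1], 0, 0], [[0, -0.019, -0.1], 0, 0], [[0, -0.019, -0.1], 0, 0]]' | python3 steer.py
python3 - <<'E'
from h import *
import cv2
c=optics.read_camera("top");cv2.imwrite("pics/top9.png",cv2.resize(c["color"][120:290,130:490],None,fx=2.2,fy=2.2,interpolation=cv2.INTER_CUBIC))
E
```

```text
time_s: 22.43
tool_pos: [0.5461, -0.3296, 0.2012]
tool_rot: [-180.0, -0.0, 84.6]
force: [0.2, 0.8, -0.7]
grip_width: 0.0003
grasp_force: 0.0
```

View pics/top9.png

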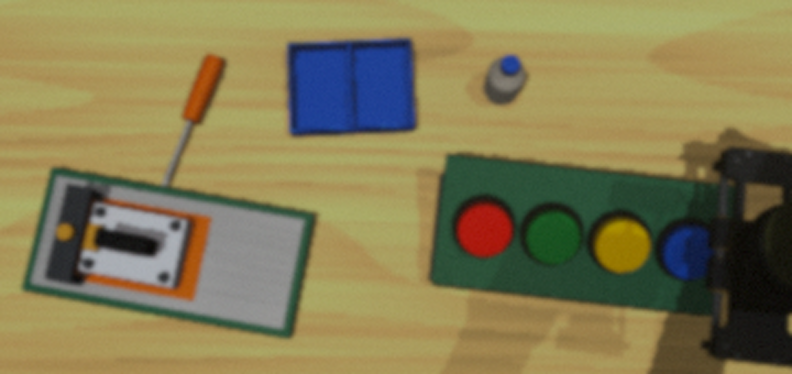

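The fixture, at crop position (135,245), is still home against the stop. The keys (485–690, 225–250) are up and the bystanders haven't moved.

```bash
python3 -c "
from cell import env, optics
print(env.sign_off())"
```

```text
the job is handed in; nothing more can be done
None
```

I slid the fixture home against the stop and let go of it, pressed yellow, green (held about 1.3 s) and blue in order, each to the end of its stroke at no more than about 22 N, and handed the job in at about 22 s; the sign-off returned no verdict.

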